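# Uncouple a drawbar from its ball and hold it up

### The arm

A 6-joint arm with a two-finger parallel gripper is mounted at the origin on the work surface. World frame = base frame: x ahead of the robot, y to its left, z up, the work surface at z = 0. Lengths are in m, angles in rad, forces in N, time in s.
With the tool pointing down it reaches from about 0.275 to 1 m from the base axis. Payload 8.4 kg.
Tool frame: the origin (TCP) lies at the very end of the fingers, on their centre line; the grasp point (between the pads) lies 19 mm behind it (pinch_z is the distance from the TCP to the grasp point, in m); y points along the fingers, z is the direction in which the jaws open and shut, and the axes are right-handed (so a half turn about y gives the same grasp; the last joint's range is limited). The gripper opens to 85 mm and grips with 20 to 120 N. Pads are 22 mm wide; open, the fingers measure 114 mm over their backs; the gripper's body (76 mm by 85 mm) begins 54 mm behind the grasp point. The pads swing forward as they close: fully open they stand 13 mm farther back than shut.
Start: joints at [1.173, 0.353, 1.633, -0, 1.155, -0.002], TCP at [0.241, 0.577, 0.231] pointing down, gripper open.
Joint ranges: [-2.63, 2.63], [-0.92, 2.1], [0.06, 2.66], [-1.3, 4.44], [0, 2.69], [-3.02, 3.02]. Speed limits (rad/s): [2.22, 2.22, 2.79, 3.14, 3.14, 3.14].

### API

Orientations are given as a rotation vector (axis times angle).
In Python, from workcell import * gives the robot as it stands.
- The arm moves only by the shell command python3 -m inch 'ROWS' [OPENING] [FORCE]. ROWS is JSON, a list of rows, each an object with "delta_pos": the shift along the tool's x, y, z in cm, a list of three; "turn": the turn about the tool's y in degrees. A call has 1 to 10 rows; each row shifts and turns the commanded pose from where the row before left it, along the tool's axes as they then stand; what a row does not reach is not made up. A row lasts 1/12 s, in which the tool goes at most 41.7 mm and 7.16 degrees, less where a joint would pass 70% of its speed; a pose out of reach is approached as far as the arm can. A call is refused whole if a number of a shift passes 4.17 or a number of a turn 7.16, either way. A call with a gripper value outside its range is refused whole. OPENING is the finger opening in cm, from 0 to 8.54, set as the call begins (- or left out, the last holds). The fingers move at their own pace and stop on an object; FORCE is the grip in N (left out, the last holds). Time passes only in rows, so rows that do not move let the fingers close. It gives the time, the measured TCP pose, the force and the opening at its end, in the units of the state.
- state(): the state, without advancing time (a new reading comes with each control period).
- grab_frame(name): name is "scene" or "top" or "wrist"; returns the picture (384x512x3 uint8, blue, green, red); there is no depth.
- get_calibration(name): a dict with "fx", "fy", "cx", "cy" (pixels), "R" (3x3) and "t" (3): a world point X has camera coordinates R X + t. Camera axes: x right, y down, z forward; pixel columns grow to the right and rows downward; lengths in m; the calibration is good to about 2 mm. A picture is of the moment at which its call begins: read the wrist's pose just before it. get_calibration takes no time and is no camera call; for the wrist camera it gives the pose at the moment of the call.
- job_done(): hands the job in, once; it reports no verdict.
The state is a dict: "time_s": time; "q": joint angles; "dq": joint speeds; "joint_torque": joint torques, N m; "eef_pos": TCP position; "ee_rot": TCP orientation; "contact_force": force on the tool from outside, world axes, zero at the start; "ft_torque": the same for the moment, N m; "grip_width": opening from 0.0 (shut) to 1.0 (fully open).
Only numpy, scipy, OpenCV 4.12 (cv2) and the standard library are available. Lean on these libraries where they do the work, as an engineer would, in place of code of your own. Each camera call takes 0.05 s, during which the arm holds its last target.

### The job

The drawbar on the bench stand is coupled to its ball, and I want to wipe and grease the ball. Take the latch's loop handle, pull the latch sideways against its spring until it is fully drawn, then lift the drawbar off the ball by that same handle until the coupler's underside is a good finger's breadth or more above the top of the ball. Finish while still holding it up there, still, in the gripper, and leave the other things on the bench where they are.

Things in the scene. Friction and masses are not known exactly. Their poses are not given: they have to be found in the camera images.
- stand: Grey steel stand fixed to the bench: base plate 400 x 150 x 12 mm, long side along its x. A post carries an upright 50 mm steel ball, centre 135 mm up; 280 mm behind it along the stand's +x two cheeks carry the drawbar's pivot pin. Origin on the bench under the ball's centre, z up; yaw within about 30 degrees of the robot's x. The latch is drawn along the stand's +y.
- ball_top (a point): Top of the ball, 160 mm above the bench.
- drawbar: Drawbar with coupler and latch, 0.7 to 1.1 kg: grey 50 x 50 mm tube ending in a cast aluminium dome 74 mm wide over the ball. Origin at the ball's centre while coupled, axes then as the stand's. It swings about a level pivot pin along its y through (280, 0, 15) mm; turning right-handed about +y, up to 0.65 rad, raises the coupler; it falls back when let go. Lifting at the handle takes 5 to 7 N.
- socket_mouth (a point): Point on the drawbar in the middle of the coupler's open underside; while coupled it is on the ball's axis, 103 mm above the bench (57 mm below the ball's top). Drawbar frame: (0, 0, -32) mm.
- latch (a joint): How far the latch is drawn, in m, along the drawbar's +y: 0 = home (a steel horseshoe plate under the ball locks the coupler on, with under 2 mm of lift), 0.034 = fully drawn, at its stop. The ball passes from 0.028 on. A spring always pushes it home: about 4 N at home, 8 N fully drawn.
- latch_grip (a point): Middle of the latch's loop handle: a level steel bar 12 mm thick, 90 mm long along the drawbar's x, 80 mm clear between the loop's legs. Latch home: 112 mm to the +y side of the ball, 153 mm above the bench, drawbar frame (0, 112, 18) mm; it moves with the latch. The spring housing beside it ends 36 mm away and is 31 mm lower; the dome is 75 mm away and 18 mm higher.
- grease_tin: Closed round steel tin, 76 mm in diameter, 62 mm tall, standing on the bench beside the stand; origin in the middle of its underside. Not to be disturbed.
- spanner: Steel spanner 190 mm long lying on the bench beside the stand. Not to be disturbed.
- hammer: Hammer 270 mm long lying on the bench beside the stand. Not to be disturbed.

How it is judged:
On the way, in this order (a step that is already met when the one before it is completed fails the run):
1. the latch is drawn fully (28 mm or more) while the coupler is still down on the ball (value of joint latch above 0.028 m and z of socket_mouth in the frame of ball_top below -0.045 m and contact force between the fingers and drawbar above 1 N), for 0.1 s.
2. the coupler is lifted off the ball in the gripper's fingers (z of socket_mouth in the frame of ball_top above -0.01 m and contact force between the fingers and drawbar above 1 N), for 0.1 s.
At the end, for the whole second after the job is handed in: The gripper's fingers hold the drawbar up (2 N of contact or more), still (under 0.06 rad/s), with the coupler's underside at least 8 mm above the top of the ball, nothing else propping it, and the tin, spanner and hammer within 30 mm of where they were (z of socket_mouth in the frame of ball_top above 0.008 m and angular speed of drawbar below 0.06 rad/s and contact force between the fingers and drawbar above 2 N and contact force between drawbar and stand below 0.2 N and contact force between drawbar and grease_tin below 0.2 N and contact force between drawbar and spanner below 0.2 N and contact force between drawbar and hammer below 0.2 N and distance of each of grease_tin, spanner, hammer from where it was at the start of the episode below 0.03 m); the arm keeps its last pose, push and grip.
It fails at once if the tin, the spanner or the hammer is moved 30 mm or more, or the tin is tipped over (distance of any of grease_tin, spanner, hammer from where it was at the start of the episode above 0.03 m or angle between grease_tin's own z axis and vertical above 0.5 rad).
It also fails if it takes over 38 s, if anything falls off the work surface, if the arm or the gripper's body presses on something with over 40 N, if the wrist force passes 120 N, or if a joint passes its speed limit or range.

## Working session

There is one attempt and no reset: what is moved stays moved. The work goes in short steps, Python scripts to look and compute and a shell command to move; the robot and the scene stay as the last step left them, time stands still between calls to the robot, and variables do not carry over. Pictures are saved under pics/ and viewed, and the job is handed in when it is done.

```bash
mkdir -p pics; python3 - <<'E'
from workcell import *
import cv2
s=state();print({k:(s[k]) for k in s})
for n in ("scene","top","wrist"):
    c=get_calibration(n);print(n,c)
    cv2.imwrite(f"pics/{n}0.png",grab_frame(n))
E
```

```text
{'time_s': 0.0, 'q': array([ 1.17257473e+00,  3.53637533e-01,  1.63415087e+00,  1.55529926e-05,
        1.15520394e+00, -2.39156352e-03]), 'dq': array([-0.00021263, -0.00050881,  0.00084936,  0.0001778 ,  0.00207094,
        0.00116155]), 'joint_torque': array([ 2.06804078e-03, -6.05237246e+01, -3.42077780e+01,  4.07385814e-04,
        9.13798925e-03, -2.49774388e-05]), 'eef_pos': array([0.2407857 , 0.5762282 , 0.23056115]), 'ee_rot': array([-1.54977257,  0.31081106, -0.31034915]), 'contact_force': array([ 0.4069343 , -0.23219384, -0.68627829]), 'ft_torque': array([ 0.07308803,  0.02429213, -0.00174044]), 'grip_width': 0.9983558654098786}
scene {'fx': 400.74915614681703, 'fy': 400.74915614681703, 'cx': 260.3012268283498, 'cy': 195.43789338236104, 'R': array([[-0.65371734,  0.75673344,  0.00285258],
       [ 0.54195296,  0.47079972, -0.69615703],
       [-0.5281483 , -0.45354396, -0.71788387]]), 't': array([ 0.41420131, -0.23553031,  1.31160909])}
top {'fx': 439.08053544754665, 'fy': 439.08053544754665, 'cx': 252.20368230795296, 'cy': 180.87191448617835, 'R': array([[ 2.92765260e-02, -9.99561107e-01,  4.52523783e-03],
       [-9.90496520e-01, -2.96190844e-02, -1.34310659e-01],
       [ 1.34385744e-01, -5.50082827e-04, -9.90928943e-01]]), 't': array([-0.06443217,  0.59942376,  0.91009097])}
wrist {'fx': 270.96803252740654, 'fy': 270.96803252740654, 'cx': 258.1432795162572, 'cy': 189.61213605169775, 'R': array([[ 0.38506676,  0.92288777, -0.00132219],
       [ 0.888622  , -0.37038215,  0.27049585],
       [ 0.2491476 , -0.10533389, -0.96272023]]), 't': array([-0.62417593, -0.03572319,  0.37916486])}
```

View pics/scene0.png

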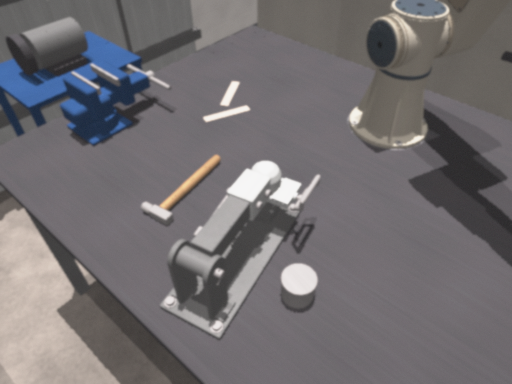

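View pics/top0.png

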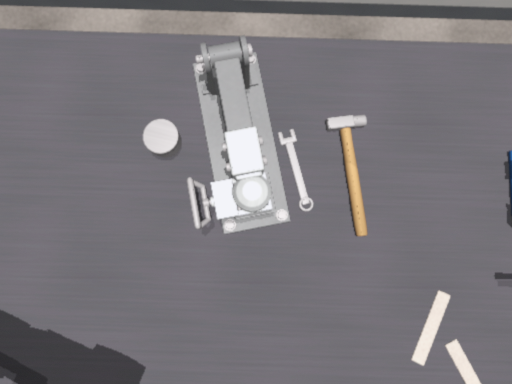

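View pics/wrist0.png

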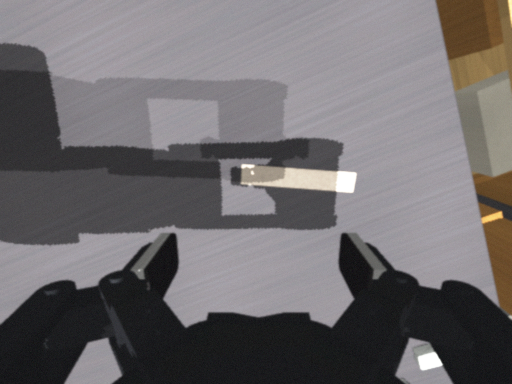

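```bash
python3 - <<'E'
import cv2
i=cv2.imread("pics/top0.png")[30:240,140:320]
cv2.imwrite("pics/topc.png",cv2.resize(i,None,fx=3.5*0.8,fy=3.5*0.8,interpolation=cv2.INTER_CUBIC))
E
cat > h.py <<'E'
import numpy as np
from workcell import *
def ray(c,u,v,z):
    C=get_calibration(c) if isinstance(c,str) else c
    o=-C["R"].T@C["t"]; d=C["R"].T@np.array([(u-C["cx"])/C["fx"],(v-C["cy"])/C["fy"],1])
    return o+d*(z-o[2])/d[2]
def proj(c,X):
    C=get_calibration(c) if isinstance(c,str) else c
    p=C["R"]@np.asarray(X)+C["t"]; return np.array([C["fx"]*p[0]/p[2]+C["cx"],C["fy"]*p[1]/p[2]+C["cy"]])
E
```

```text
(no output)
```

View pics/topc.png

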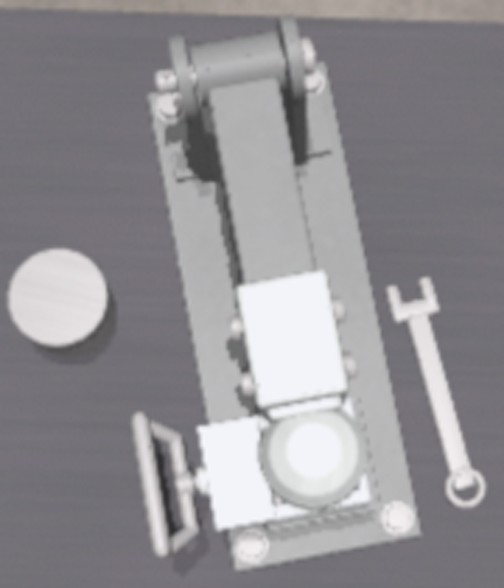

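```bash
python3 - <<'E'
from h import *
f=lambda x,y:(140+x/2.8-0.3,30+y/2.8-0.3)
P=[ray("top",*f(*p),.012) for p in [(150,95),(325,65),(420,535),(236,570)]]
for p in P:print(p)
print([np.linalg.norm(P[i]-P[(i+1)%4]) for i in range(4)])
ex=(P[0]+P[1]-P[2]-P[3]);print("yaw plate",np.degrees(np.arctan2(ex[1],ex[0])))
a,b=[ray("top",*f(*p),.155) for p in [(140,415),(161,553)]]
m=ray("top",*f(151,484),.155);d=a-b
print("bar",a,b,m,np.linalg.norm(d),np.degrees(np.arctan2(d[1],d[0])))
dm=ray("top",*f(312,456),.15);print("dome",dm)
yaw=np.arctan2(d[1],d[0])
for y in (yaw,np.arctan2(ex[1],ex[0])):
  ey=np.array([-np.sin(y),np.cos(y),0]);print((m-dm)@ey,(m-dm)@[np.cos(y),np.sin(y),0], "pred scene grip",proj("scene",m))
tin=ray("top",*f(58,298),.062);print("tin",tin)
print("scene bar", proj("scene",a),proj("scene",b))
# reach, tool
from scipy.spatial.transform import Rotation as Ro
print(Ro.from_rotvec(state()["ee_rot"]).as_matrix())
i=cv2=__import__("cv2");i=cv2.imread("pics/scene0.png")[140:340,150:350]
cv2.imwrite("pics/sc.png",cv2.resize(i,None,fx=3,fy=3,interpolation=2))
E
```

```text
[0.87443282 0.09758424 0.012     ]
[ 0.9049849  -0.04619005  0.012     ]
[ 0.51868789 -0.13191303  0.012     ]
[0.4870897  0.01181767 0.012     ]
[np.float64(0.14698460294420726), np.float64(0.3956940832113105), np.float64(0.1471630350248593), np.float64(0.39672484086959625)]
yaw plate 12.498423310939062
bar [0.58767265 0.07243087 0.155     ] [0.49487986 0.05387509 0.155     ] [0.54093767 0.06274641 0.155     ] 0.09462989928456525 11.308281151189181
dome [ 0.56369246 -0.04522027  0.15      ]
0.11033259520235114 -0.0011420807668945144 pred scene grip [309.36946165 186.06298883]
0.11033251483722446 0.0011498183585396705 pred scene grip [309.36946165 186.06298883]
tin [0.6890246 0.1528373 0.062    ]
scene bar [300.17588766 199.71920155] [318.10039637 173.58538598]
[[ 9.22674254e-01 -4.02345702e-04  3.85580160e-01]
 [-3.85580370e-01 -9.98583117e-04  9.22673713e-01]
 [ 1.38000355e-05 -9.99999420e-01 -1.07650354e-03]]
```

View pics/sc.png

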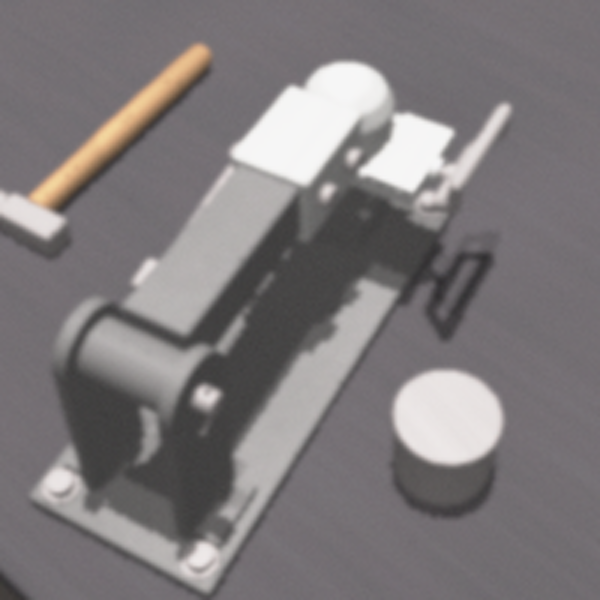

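```bash
python3 -m inch '[{"delta_pos":[0,0,0],"turn":-7},{"delta_pos":[0,0,0],"turn":-7},{"delta_pos":[0,0,0],"turn":-7},{"delta_pos":[0,0,0],"turn":-7},{"delta_pos":[0,0,0],"turn":-7}]' 8.54 60
python3 -m inch '[{"delta_pos":[1.2,0,-3.7],"turn":0},{"delta_pos":[1.2,0,-3.7],"turn":0},{"delta_pos":[1.2,0,-3.7],"turn":0},{"delta_pos":[1.2,0,-3.7],"turn":0},{"delta_pos":[1.2,0,-3.7],"turn":0},{"delta_pos":[1.2,0,-3.7],"turn":0},{"delta_pos":[1.2,0,-3.7],"turn":0},{"delta_pos":[1.2,0,-3.7],"turn":0},{"delta_pos":[1.2,0,-3.7],"turn":0},{"delta_pos":[1.2,0,-3.7],"turn":0}]'
python3 -m inch '[{"delta_pos":[1.2,0,-3.7],"turn":0},{"delta_pos":[1.2,0,-3.7],"turn":0},{"delta_pos":[1.2,0,-3.7],"turn":0},{"delta_pos":[1.2,0,-3.7],"turn":0},{"delta_pos":[0,0,0],"turn":0},{"delta_pos":[0,0,0],"turn":0},{"delta_pos":[0,0,0],"turn":0}]'
python3 - <<'E'
from h import *
import cv2
from scipy.spatial.transform import Rotation as Ro
s=state();print(s["time_s"],s["eef_pos"]);R=Ro.from_rotvec(s["ee_rot"]).as_matrix();print(R.round(3))
print("tool delta cm to bar centre",100*R.T@(np.array([.541,.063,.153])-s["eef_pos"]))
for n in ("wrist","top"):
    C=get_calibration(n); im=grab_frame(n); cv2.imwrite(f"pics/{n}1.png",im)
    print(proj(C,[.541,.063,.153]))
E
```

```text
time_s: 0.57
eef_pos: [0.2409, 0.5765, 0.2309]
ee_rot: [-1.564, -0.173, 0.174]
contact_force: [0.0, -0.6, 0.2]
grip_width: 0.998
time_s: 1.4
eef_pos: [0.4376, 0.239, 0.2313]
ee_rot: [-1.564, -0.169, 0.169]
contact_force: [-0.0, -0.4, 0.4]
grip_width: 1.0
time_s: 1.98
eef_pos: [0.5152, 0.1064, 0.231]
ee_rot: [-1.564, -0.167, 0.169]
contact_force: [-0.1, 0.2, -0.3]
grip_width: 1.001
1.9833 [0.51523858 0.10644471 0.23098179]
[[ 0.977 -0.001 -0.212]
 [ 0.212  0.     0.977]
 [-0.001 -1.     0.   ]]
tool delta cm to bar centre [ 1.6018701   7.79478284 -4.79561197]
[203.15998092 214.43099053]
[193.63109862 202.61054336]
```

```bash
python3 -m inch '[{"delta_pos":[0.8,0,-2.4],"turn":0},{"delta_pos":[0.8,0,-2.4],"turn":0},{"delta_pos":[0,0,0],"turn":0},{"delta_pos":[0,0,0],"turn":0},{"delta_pos":[0,0,0],"turn":0}]'
python3 - <<'E'
from h import *
import cv2
from scipy.spatial.transform import Rotation as Ro
s=state();print(s["time_s"],s["eef_pos"]);R=Ro.from_rotvec(s["ee_rot"]).as_matrix();print(R.round(3))
print("tool delta cm to bar centre",100*R.T@(np.array([.541,.063,.153])-s["eef_pos"]))
for n in ("wrist","scene"):
    C=get_calibration(n); im=grab_frame(n); 
    if n=="wrist": np.save("w2.npy",C,allow_pickle=True)
    cv2.imwrite(f"pics/{n}2.png",im)
    print(proj(C,[.541,.063,.153]))
E
```

```text
time_s: 2.5
eef_pos: [0.5408, 0.0641, 0.2311]
ee_rot: [-1.564, -0.169, 0.17]
contact_force: [-0.3, 0.2, -0.4]
grip_width: 0.999
2.5 [0.5408445  0.06411891 0.23114276]
[[ 0.977 -0.001 -0.214]
 [ 0.214  0.     0.977]
 [-0.001 -1.     0.   ]]
tool delta cm to bar centre [-4.07378364e-03  7.81422790e+00 -1.16202661e-01]
[256.91003908 196.75762995]
[309.36393531 186.77447675]
```

View pics/wrist1.png

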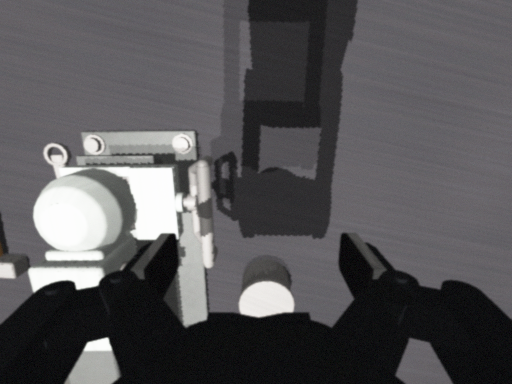

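View pics/wrist2.png

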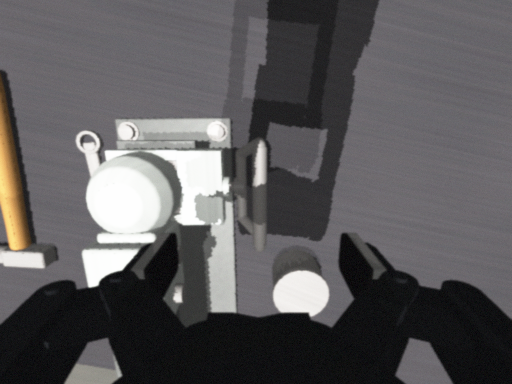

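View pics/scene2.png

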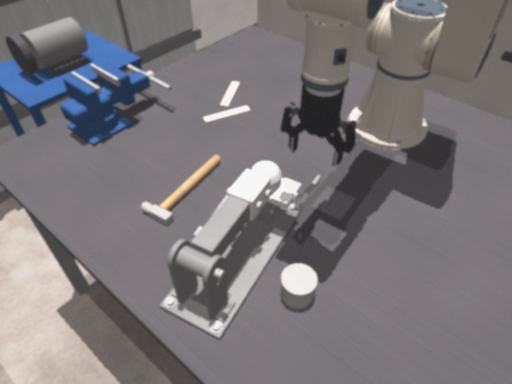

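```bash
python3 - <<'E'
from h import *
import cv2
W=np.load("w2.npy",allow_pickle=True).item();T=get_calibration("top")
f=lambda x,y:(140+x/2.8-0.3,30+y/2.8-0.3)
print(ray(W,261,195,.153),ray(W,262,142,.153),ray(W,260,248,.153))
M=lambda C:np.array([[C["fx"],0,C["cx"]],[0,C["fy"],C["cy"]],[0,0,1]])@np.c_[C["R"],C["t"]]
def tri(a,b):
    X=cv2.triangulatePoints(M(T),M(W),np.array(f(*a)),np.array(b,float));return X[:3,0]/X[3,0]
print("bar",tri((151,484),(261,195)))
i=cv2.imread("pics/wrist2.png")[110:280,180:300]
cv2.imwrite("pics/wc.png",cv2.resize(i,None,fx=3.5,fy=3.5,interpolation=2))
i=cv2.imread("pics/top0.png")[165:245,180:260]
cv2.imwrite("pics/tc.png",cv2.resize(i,None,fx=7,fy=7,interpolation=2))
E
```

```text
[0.53871834 0.06607437 0.153     ] [0.49484363 0.05712768 0.153     ] [0.58771693 0.07606589 0.153     ]
bar [0.54245757 0.06553771 0.13852073]
```

View pics/wc.png

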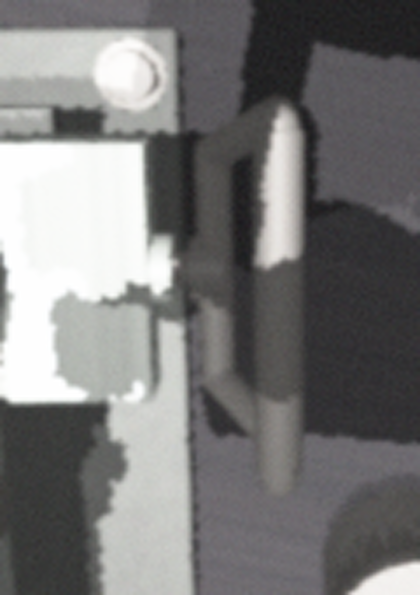

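View pics/tc.png

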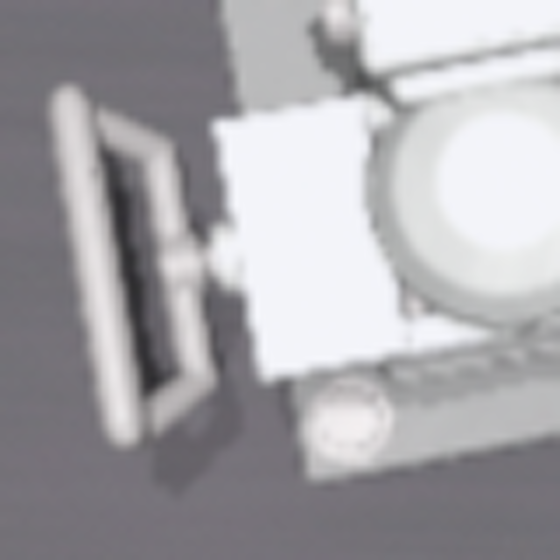

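```bash
python3 - <<'E'
from h import *
import cv2
W=np.load("w2.npy",allow_pickle=True).item();T=get_calibration("top")
y=np.radians(12.2);A=np.array([[np.cos(y),np.sin(y)],[-np.sin(y),np.cos(y)]])
for n,w,t in (("bar",(259.9,193.9),(193.5,202.8)),("cross",(240.3,186.9),(206.3,201.8))):
    for z in (.11,.125,.14,.153,.158): 
        a=ray(W,*w,z);b=ray(T,*t,z);print(n,z,A@a[:2],A@b[:2])
print("tcp",A@state()["eef_pos"][:2])
E
```

```text
bar 0.11 [ 0.55233662 -0.04982536] [ 0.54639464 -0.04764262]
bar 0.125 [ 0.54787219 -0.04995825] [ 0.544787   -0.04931834]
bar 0.14 [ 0.54340775 -0.05009113] [ 0.54317935 -0.05099406]
bar 0.153 [ 0.53953858 -0.0502063 ] [ 0.54178605 -0.05244635]
bar 0.158 [ 0.53805044 -0.0502506 ] [ 0.54125017 -0.05300492]
cross 0.11 [ 0.54501864 -0.06967139] [ 0.54372066 -0.07302505]
cross 0.125 [ 0.54096934 -0.06867846] [ 0.54215897 -0.07426446]
cross 0.14 [ 0.53692004 -0.06768552] [ 0.54059729 -0.07550387]
cross 0.153 [ 0.53341065 -0.06682498] [ 0.53924383 -0.07657803]
cross 0.158 [ 0.53206088 -0.066494  ] [ 0.53872327 -0.07699117]
tcp [ 0.54218697 -0.05159859]
```

```bash
python3 -m inch '[{"delta_pos":[0,1.6,0.1],"turn":0},{"delta_pos":[0,1.6,0],"turn":0},{"delta_pos":[0,1.6,0],"turn":0},{"delta_pos":[0,1.6,0],"turn":0},{"delta_pos":[0,1.6,0],"turn":0},{"delta_pos":[0,1.6,0],"turn":0},{"delta_pos":[0,0,0],"turn":0},{"delta_pos":[0,0,0],"turn":0}]'
python3 - <<'E'
from h import *
import cv2
print(state()["eef_pos"],state()["contact_force"])
for n in ("wrist",):
    cv2.imwrite(f"pics/{n}3.png",grab_frame(n))
E
```

```text
time_s: 3.27
eef_pos: [0.5405, 0.0646, 0.1349]
ee_rot: [-1.564, -0.168, 0.171]
contact_force: [-0.6, -1.3, -0.4]
grip_width: 0.999
[0.54046718 0.06458252 0.13492489] [-0.5698878  -1.25170376 -0.40963104]
```

View pics/wrist3.png

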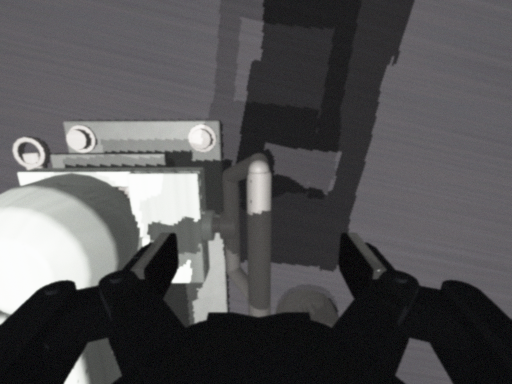

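The bar (at about u=259) is centred between the fingers (175..345), with no contact. Next I close the gripper.

```bash
python3 -m inch '[{"delta_pos":[0,0,0],"turn":0},{"delta_pos":[0,0,0],"turn":0},{"delta_pos":[0,0,0],"turn":0},{"delta_pos":[0,0,0],"turn":0},{"delta_pos":[0,0,0],"turn":0},{"delta_pos":[0,0,0],"turn":0},{"delta_pos":[0,0,0],"turn":0},{"delta_pos":[0,0,0],"turn":0},{"delta_pos":[0,0,0],"turn":0},{"delta_pos":[0,0,0],"turn":0}]' 0 70
python3 -m inch '[{"delta_pos":[0,0,0],"turn":0},{"delta_pos":[0,0,0],"turn":0},{"delta_pos":[0,0,0],"turn":0}]'
python3 - <<'E'
from h import *
import cv2
cv2.imwrite("pics/wrist4.png",grab_frame("wrist"));cv2.imwrite("pics/scene4.png",grab_frame("scene"))
E
```

```text
time_s: 4.15
eef_pos: [0.5412, 0.065, 0.1356]
ee_rot: [-1.563, -0.169, 0.169]
contact_force: [-2.4, 6.0, 4.4]
grip_width: 0.115
time_s: 4.4
eef_pos: [0.5412, 0.065, 0.1356]
ee_rot: [-1.563, -0.168, 0.168]
contact_force: [-1.6, 6.8, 3.8]
grip_width: 0.117
```

View pics/wrist4.png

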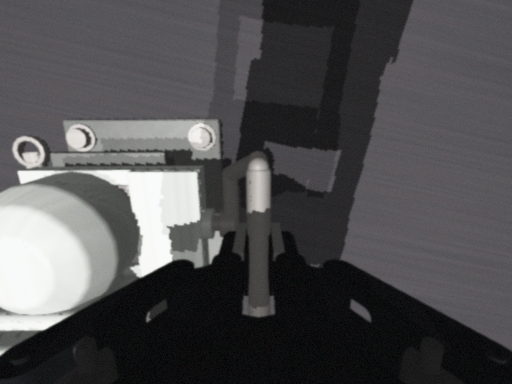

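View pics/scene4.png

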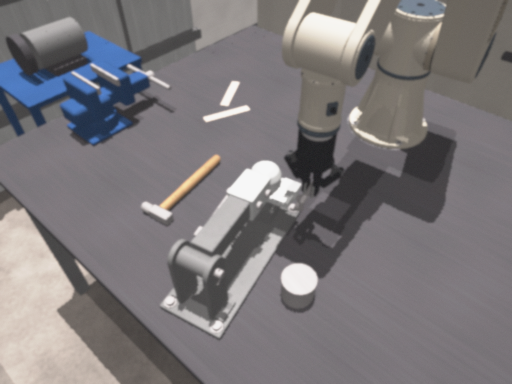

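```bash
python3 -m inch '[{"delta_pos":[0,0,0.5],"turn":0},{"delta_pos":[0,0,0.5],"turn":0},{"delta_pos":[0,0,0.5],"turn":0},{"delta_pos":[0,0,0.5],"turn":0},{"delta_pos":[0,0,0.5],"turn":0},{"delta_pos":[0,0,0.5],"turn":0},{"delta_pos":[0,0,0.2],"turn":0},{"delta_pos":[0,0,0],"turn":0},{"delta_pos":[0,0,0],"turn":0}]'
python3 - <<'E'
from h import *
import cv2
cv2.imwrite("pics/wrist5.png",grab_frame("wrist"));cv2.imwrite("pics/top5.png",grab_frame("top"))
E
```

```text
time_s: 5.25
eef_pos: [0.5346, 0.0945, 0.1356]
ee_rot: [-1.566, -0.17, 0.169]
contact_force: [-0.9, -8.5, 4.2]
grip_width: 0.112
```

View pics/wrist5.png

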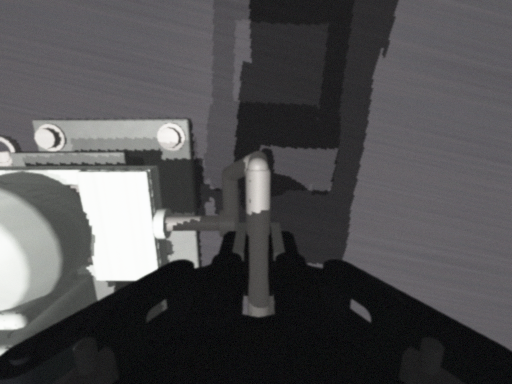

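View pics/top5.png

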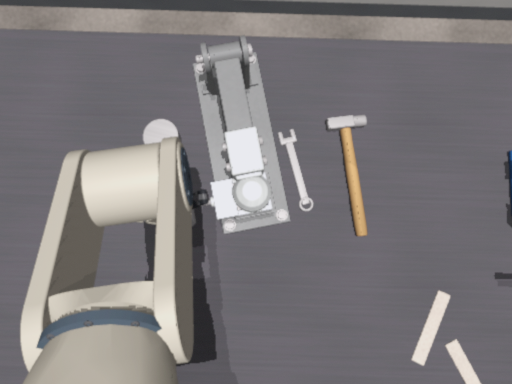

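```bash
python3 -m inch '[{"delta_pos":[0,0,0.1],"turn":0},{"delta_pos":[0,0,0.1],"turn":0},{"delta_pos":[0,0,0.1],"turn":0},{"delta_pos":[0,0,0],"turn":0},{"delta_pos":[0,0,0],"turn":0}]'
```

```text
time_s: 5.77
eef_pos: [0.534, 0.0972, 0.1356]
ee_rot: [-1.566, -0.17, 0.169]
contact_force: [-0.2, -7.6, 4.4]
grip_width: 0.112
```

```bash
python3 -m inch '[{"delta_pos":[0.01,-0.4,0],"turn":0},{"delta_pos":[0.01,-0.4,0],"turn":0},{"delta_pos":[0.03,-0.4,0],"turn":0},{"delta_pos":[0.03,-0.4,0],"turn":0},{"delta_pos":[0,0,0],"turn":0},{"delta_pos":[0,0,0],"turn":0}]'
python3 - <<'E'
from h import *
import cv2
cv2.imwrite("pics/scene6.png",cv2.resize(grab_frame("scene")[130:330,160:360],None,fx=3,fy=3,interpolation=2))
E
```

```text
time_s: 6.27
eef_pos: [0.5345, 0.0972, 0.1507]
ee_rot: [-1.566, -0.169, 0.17]
contact_force: [3.9, -7.5, -6.3]
grip_width: 0.112
```

View pics/scene6.png

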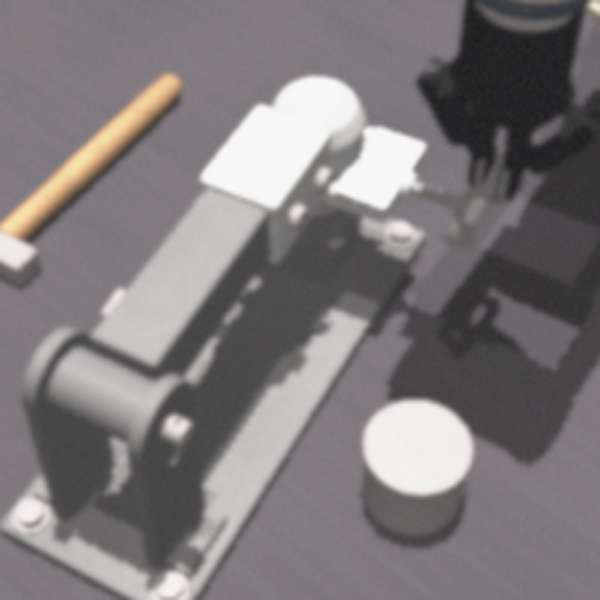

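The vertical load is about 6 N, as expected for the drawbar, and the latch is still drawn. I'll keep lifting along the arc.

```bash
python3 -m inch '[{"delta_pos":[0.05,-0.8,0],"turn":0},{"delta_pos":[0.08,-0.8,0],"turn":0},{"delta_pos":[0.1,-0.8,0],"turn":0},{"delta_pos":[0.13,-0.8,0],"turn":0},{"delta_pos":[0.15,-0.8,0],"turn":0},{"delta_pos":[0,0,0],"turn":0},{"delta_pos":[0,0,0],"turn":0}]'
python3 -m inch '[{"delta_pos":[0.18,-0.8,0],"turn":0},{"delta_pos":[0.2,-0.8,0],"turn":0},{"delta_pos":[0.23,-0.8,0],"turn":0},{"delta_pos":[0.25,-0.8,0],"turn":0},{"delta_pos":[0.14,-0.4,0],"turn":0},{"delta_pos":[0,0,0],"turn":0},{"delta_pos":[0,0,0],"turn":0},{"delta_pos":[0,0,0],"turn":0},{"delta_pos":[0,0,0],"turn":0}]'
python3 - <<'E'
from h import *
import cv2
for n in ("scene","wrist","top"): cv2.imwrite(f"pics/{n}7.png",grab_frame(n))
i=cv2.imread("pics/scene7.png")
cv2.imwrite("pics/scene7c.png",cv2.resize(i[110:310,160:360],None,fx=3,fy=3,interpolation=2))
E
```

```text
time_s: 6.9
eef_pos: [0.5405, 0.0984, 0.1911]
ee_rot: [-1.567, -0.17, 0.168]
contact_force: [7.1, -7.1, -7.7]
grip_width: 0.117
time_s: 7.65
eef_pos: [0.5503, 0.1005, 0.2264]
ee_rot: [-1.567, -0.17, 0.168]
contact_force: [9.1, -6.6, -8.9]
grip_width: 0.112
```

View pics/scene7c.png

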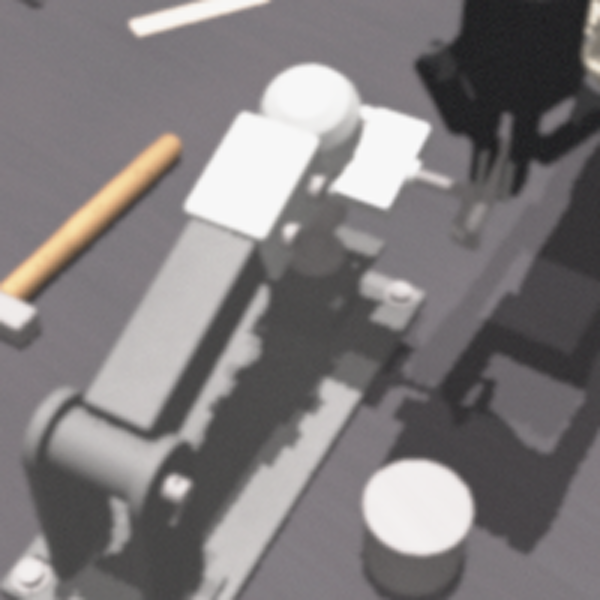

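View pics/wrist7.png

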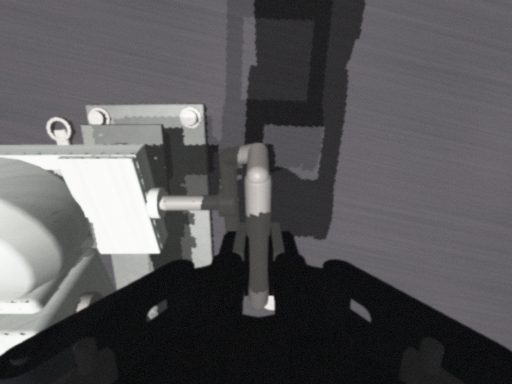

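View pics/top7.png

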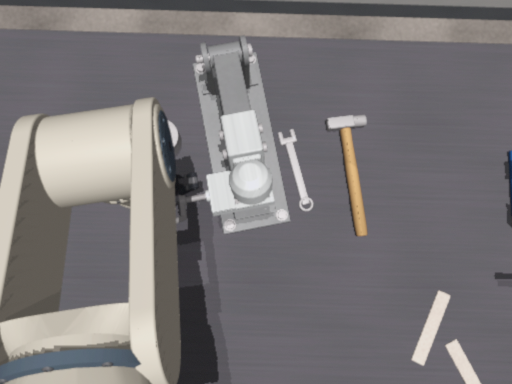

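```bash
python3 -m inch '[{"delta_pos":[0,0,0],"turn":0},{"delta_pos":[0,0,0],"turn":0},{"delta_pos":[0,0,0],"turn":0},{"delta_pos":[0,0,0],"turn":0},{"delta_pos":[0,0,0],"turn":0},{"delta_pos":[0,0,0],"turn":0},{"delta_pos":[0,0,0],"turn":0},{"delta_pos":[0,0,0],"turn":0},{"delta_pos":[0,0,0],"turn":0},{"delta_pos":[0,0,0],"turn":0}]'
python3 - <<'E'
from h import *
import cv2
M=lambda C:np.array([[C["fx"],0,C["cx"]],[0,C["fy"],C["cy"]],[0,0,1]])@np.c_[C["R"],C["t"]]
T,S=get_calibration("top"),get_calibration("scene")
for a,b in (((251.4,192.9),(266.7,171.7)),((251,181),(263.7,146))):
    X=cv2.triangulatePoints(M(T),M(S),np.array(a),np.array(b));print(X[:3,0]/X[3,0])
for n in ("scene","wrist","top"):
    im=grab_frame(n); d=cv2.absdiff(im,cv2.imread(f"pics/{n}7.png")); print(n,d.mean(),(d.max(2)>40).sum())
t0=cv2.imread("pics/top0.png");d=cv2.absdiff(im,t0).max(2)[100:245,282:375];print("spanner/hammer diff",(d>40).sum())
t0=cv2.imread("pics/scene0.png");d=cv2.absdiff(grab_frame("scene"),t0).max(2)[262:310,275:322];print("tin diff",(d>40).sum())
E
```

```text
time_s: 8.63
eef_pos: [0.5503, 0.1005, 0.2264]
ee_rot: [-1.567, -0.17, 0.168]
contact_force: [8.4, -6.9, -8.6]
grip_width: 0.115
[ 0.56239781 -0.04465232  0.14852156]
[-1.38953939 -2.17592244 -2.42289446]
scene 1.0108388264973958 0
wrist 2.460118611653646 0
top 0.5351189507378472 0
spanner/hammer diff 0
tin diff 134
```

```bash
python3 - <<'E'
from h import *
import cv2
M=lambda C:np.array([[C["fx"],0,C["cx"]],[0,C["fy"],C["cy"]],[0,0,1]])@np.c_[C["R"],C["t"]]
T,S=get_calibration("top"),get_calibration("scene")
X=cv2.triangulatePoints(M(T),M(S),np.array((251.,181.)),np.array((263.7,146.)));print(X[:3,0]/X[3,0])
im=grab_frame("scene")
for n,i in (("a",cv2.imread("pics/scene0.png")),("b",im)):
    g=i[255:315,270:330].min(2)>170; print(n,g.sum(),np.argwhere(g).mean(0))
E
```

```text
[ 0.57430652 -0.04380573  0.23198864]
a 892 [23.49439462 28.73766816]
b 912 [23.61074561 28.6370614 ]
```

```bash
python3 -c "
from workcell import *
print(state()['time_s'],state()['contact_force']);job_done()"
```

```text
8.8833 [ 7.70592413 -6.45237743 -8.39109855]
the job is handed in; nothing more can be done
```

The drawbar is off the ball and held up by the latch handle. I handed the job in at 8.9 s of the 38 s allowed; no verdict is reported.

**What I did:** I gripped the handle bar and drew the latch 33 mm sideways. The stop is at 34 mm, and the spring pull was about 7.6 N. I then lifted the coupler about 91 mm at the gripper, following its swing about the pivot pin.

**Last checks:**
- **Height:** the gripper's rise puts the coupler's underside about 35 mm above the top of the ball. A rough two-camera measurement of the dome gave an 83 mm rise, about 28 mm of clearance. The two differ by about 8 mm, but both are well above the 8 mm needed.
- **Stillness and load:** over the last second the arm and the pictures showed no change. The handle carried about 8.4 N downward and 6.5 N from the latch spring. The downward load is a little above the stated 5 to 7 N, and there is also 8 N along x. I put both down to the bar turning in the pads and a small error in the path, but did not confirm it.
- **Other things on the bench:** the spanner and hammer areas were unchanged from the start, and the tin was within 0.2 pixel of where it began. A first comparison of the tin area flagged 134 changed pixels, which I took to be shadow.

One height calculation first gave a nonsense result because I passed whole-number pixels; rerunning it gave the figure above.

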